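# Back off the deck winch drum and re-engage its pawl

### The job

Get the empty deck winch ready for a new line: flip its pawl up by the ball lever so that it stays clear of the teeth, then turn the drum backward (counterclockwise seen from above) by the crank until it bears firmly, but is not rammed, against the sprung stop hidden in the foot. Leave the drum bearing on that stop and flip the pawl back down onto the teeth. Never force the drum against the pawl, and leave the plate, tumbler, tackle case and fish gripper where they are.

Things in the scene. Friction and masses are not known exactly. Their poses are not given: they have to be found in the camera images.
- winch: The foot of a small upright-axis deck winch, fixed to the table: a round aluminium disc 176 mm across and 12 mm thick. Origin: centre of its underside, on the drum's upright axis; z up. Seen in its own x, y: the pawl's hinge bracket stands at (-45, +50) mm; the crank starts near (0, -65) mm and sweeps counterclockwise through the side away from the pawl. Its position and yaw vary.
- stop_cup: Closed grey cup under the drum, 92 mm across, 12 to 36 mm above the table; origin: centre of its underside. In it, unseen, the drum's lug meets a sprung stop at some drum from 0.80 to 1.60 rad; it varies, and no pose tells. Bearing (2 N) adds 1.1 N at the crank knob to the drag, ramming (18 N) adds 9.7 N; aim for 5 N added. The stop yields 1 mm at the knob per added N.
- drum (a joint): Drum angle (rad), growing backward (counterclockwise from above); starts from -0.10 to 0. Steady drag, about 5.4 N at the crank knob, keeps the drum where it is left, even on the sprung stop. It turns backward only with the pawl clear. Steel ratchet disc, 114 mm across, top face 62 mm up, with 10 saw teeth 8 mm high at 50 mm radius.
- crank_knob (a point): Middle of the crank's upright black round grip, 14 mm across, reaching from 80 to 130 mm above the table (this point is 110 mm up), 65 mm from the drum's axis; it turns with the drum. The crank arm under it is 16 mm wide, its top 81 mm above the table.
- drum_axis (a point): Point on the drum's upright axis, 82 mm above the table.
- pawl (a joint): Angle of the pawl (rad): 0 when fully down in a tooth gap (the start), up to about 0.2 when it rests on a tooth, 0.95 when flipped fully up against its end stop. A tumbler: the weight of its ball holds it at either end, and it tips over by itself past about 0.4 rad, either way. It needs under 1 N.
- pawl_ball (a point): Centre of the steel ball, 26 mm across, on the end of the pawl's lever (rod 6 mm thick), 48 mm from the hinge. With the pawl down the ball is 118 mm above the table and leans from the hinge 18 mm along the foot's +x; flipped up it leans 26 mm along the foot's -x, 113 mm above the table. To lift the pawl, swing the ball along the foot's -x.
- pawl_hinge (a point): Middle of the pawl's hinge pin, 73 mm above the table. The pin lies along the foot's y. The pawl's arm runs 45 mm from it along the foot's +x to the tip over the teeth.
- plate: White plate with lures lying on it, 190 mm across, about 30 mm high; origin at the centre of its underside. Leave it alone.
- tumbler: Stainless tumbler, 72 mm across, 85 mm high; origin at the centre of its underside. Leave it alone.
- tackle_case: Closed yellow tackle case, 110 x 75 x 35 mm; origin at the centre of its underside. Leave it alone.
- fish_gripper: Steel fish gripper lying flat, about 185 mm long, 18 mm high; origin at its pivot. Leave it alone.
Things that resemble listed ones, but are neither listed nor needed, are in the scene too. Of the things that look like the winch, the largest one is meant.

How it is judged:
By the outcome, as a careful person would: the job done as asked, in the order asked, and still so for the second after the job is handed in, with the robot touching nothing.
It also fails if it takes over 67 s, if anything falls off the work surface, if the arm or the gripper's body presses on something with over 40 N, if the wrist force passes 120 N, or if a joint passes its speed limit or range.

### The arm

A 7-joint arm with a two-finger parallel gripper is mounted at the origin on the work surface. World frame = base frame: x ahead of the robot, y to its left, z up, the work surface at z = 0. Lengths are in m, angles in rad, forces in N, time in s.
With the tool pointing down it reaches from about 0.425 to 0.825 m from the base axis. Payload 3.6 kg.
Tool frame: the origin (TCP) lies at the very end of the fingers, on their centre line; the grasp point (between the pads) lies 19 mm behind it; z points along the fingers, y is the line along which they close (so a half turn about z gives the same grasp; the last joint's range is limited). The gripper opens to 93 mm and grips with 3 to 60 N. Pads are 15 mm wide; open, the fingers measure 128 mm over their backs; the gripper's body (75 mm by 188 mm) begins 65 mm behind the grasp point.
Start: joints at [-1.329, 0.615, -0.013, 1.423, 0.008, 1.103, -0.04], TCP at [0.172, 0.627, 0.219] pointing down, gripper open.
Joint ranges: [-3.12, 3.12], [-0.3, 2.06], [-1.34, 1.32], [0.26, 2.42], [-1.36, 4.5], [0.01, 1.98], [-2.84, 2.84]. Speed limits (rad/s): [2.79, 2.79, 3.14, 3.14, 3.14, 3.14, 3.14].

### API

Orientations are given as a unit quaternion [x, y, z, w].
In Python, from rig import env gives the robot as it stands.
- The arm moves only by the tool jog_arm, never from a script. Its argument "increments" is a list of rows, each an object with "gripper": the opening, from 0 (shut) to 1 (fully open); "xyz": the shift along the tool's x, y, z in mm, a list of three; "turn": the turn about the tool's z in rad. A call has exactly 8 rows; each row is the pose to reach, as a shift and turn from the pose commanded when the call began, along the tool's axes at that moment; what a row does not reach only later rows make up. A row lasts 1/12 s, in which the tool goes at most 41.7 mm and 7.16 degrees, less where a joint would pass 70% of its speed; a pose out of reach is approached as far as the arm can. A call with a gripper value outside its range is refused whole. The fingers move at their own pace and stop on an object; "force" is the grip in N (left out, the last holds). Time passes only in rows, so rows that repeat a pose let the fingers close, or fill a call up. It gives the time, the measured TCP pose, the force, the opening and the grip force at its end, in the units of the state.
- env.get_obs(): the state, without advancing time (a new reading comes with each control period).
- env.read_camera(name): name is "scene" or "side" or "wrist"; returns the picture (400x640x3 uint8, red, green, blue); there is no depth.
- env.calibration(name): a dict with "fov_y" (degrees; the focal length in pixels is half the picture's height over the tangent of half this angle, whatever the lens; pixels are square), "cx", "cy" (the principal point, pixels), "xyz" and "attitude" of the camera in the world. Camera axes: x right, y up, looking along -z (the intrinsics and any distortion apply to the point x, -y, -z); pixel columns grow to the right and rows downward; lengths in m; the calibration is good to about 2 mm. A picture is of the moment at which its call begins: read the wrist's pose just before it. calibration takes no time and is no camera call; for the wrist camera it gives the pose at the moment of the call.
- env.finish_job(): hands the job in; it is judged then, once.
The state is a dict: "t": time; "joints": joint angles; "joint_vel": joint speeds; "joint_efforts": joint torques, N m; "tcp_pos": TCP position; "orientation": TCP orientation; "ft_force": force on the tool from outside, world axes, zero at the start; "moment": the same for the moment, N m; "finger_gap": opening from 0.0 (shut) to 1.0 (fully open); "grip_force": force on a finger pad.
Only numpy, scipy, OpenCV 4.12 (cv2) and the standard library are available. Lean on these libraries where they do the work, as an engineer would, in place of code of your own. Each camera call takes 0.05 s, during which the arm holds its last target. There are 200 camera calls.

## Working session

There is one attempt and no reset: what is moved stays moved. The work goes in short steps, Python scripts to look and compute and a tool call to move; the robot and the scene stay as the last step left them, time stands still between calls to the robot, and variables do not carry over. Pictures are saved under pics/ and viewed, at most 10 in all, crops included, and the job is handed in when it is done.

Besides the shell and the picture viewer there is one more tool, called after ">>>" as name([rows], argument=value, ...), one row to a line, values as JSON. jog_arm: Moves the arm, as the interface text tells. Its arguments: {"type":"object","properties":{"increments":{"type":"array","items":{"type":"object","properties":{"gripper":{"type":"number"},"xyz":{"type":"array","items":{"type":"number"}},"turn":{"type":"number"}}}},"force":{"type":"number"}},"required":["increments"]}

```bash
ls; mkdir -p pics
python3 - <<'E'
from rig import env
import cv2,numpy as np
o=env.get_obs();print(o)
ims=[]
for n in("scene","side"):
    c=env.calibration(n);print(n,c)
    im=env.read_camera(n)[:,:,::-1];cv2.imwrite(f"pics/{n}0.png",im);ims.append(im)
print(env.calibration("wrist"))
E
```

```text
pics
{'t': 0.0, 'joints': array([-1.32947277,  0.61590165, -0.0125985 ,  1.42489917,  0.00811131,
        1.10336025, -0.04036609]), 'joint_vel': array([-0.00037397,  0.00023451,  0.00130584, -0.0011944 , -0.0003369 ,
        0.0017272 , -0.00094012]), 'joint_efforts': array([-2.17933029e-05, -4.58924174e+01,  2.08778959e-01, -1.65742457e+01,
       -6.11043675e-02,  2.05076742e-02,  2.40013014e-04]), 'tcp_pos': array([0.17180794, 0.62607039, 0.21749252]), 'orientation': array([ 1.33466742e-01,  9.91052493e-01, -1.25112804e-03, -1.40432158e-04]), 'ft_force': array([0.20036639, 0.31869071, 0.41936912]), 'moment': array([0.01986045, 0.03343676, 0.04263473]), 'grip_force': 0.0, 'finger_gap': 1.0027338480543304}
scene {'fov_y': 50.45741090190539, 'cx': 323.0097095882843, 'cy': 196.59262522367433, 'xyz': array([1.26057844, 0.13120327, 0.56007226]), 'attitude': array([0.31059976, 0.36476127, 0.65504998, 0.58428292])}
side {'fov_y': 50.451098466171686, 'cx': 317.30397015271893, 'cy': 199.8602962035854, 'xyz': array([ 0.30529749, -0.52510971,  0.60804489]), 'attitude': array([ 0.42465061, -0.08787815, -0.20468777,  0.87752619])}
{'fov_y': 60.18664468034125, 'cx': 323.18641739092135, 'cy': 195.14503424203212, 'xyz': array([0.09849736, 0.64569772, 0.38425566]), 'attitude': array([-0.10955245, -0.08225854,  0.60065531,  0.78768331])}
```

View pics/scene0.png

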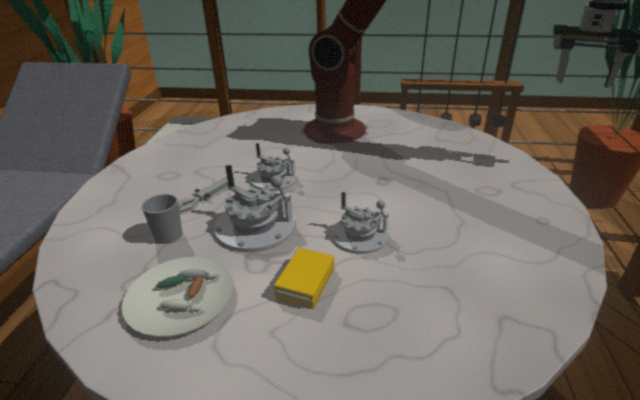

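View pics/side0.png

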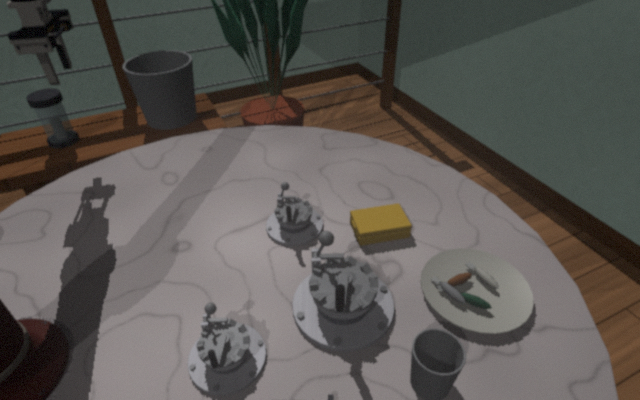

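Three look like the winch: scene (255,210), (274,170) and (362,225). In the side view these are (343,290), (228,345) and (295,215). The one at scene (255,210) / side (343,290) is clearly the largest, so I'll confirm it in an enlarged crop.

```bash
cat > h.py <<'E'
import numpy as np,cv2
from scipy.spatial.transform import Rotation as R
def ray(c,u,v):
    f=200/np.tan(np.radians(c["fov_y"])/2)
    d=R.from_quat(c["attitude"]).apply([(u-c["cx"])/f,-(v-c["cy"])/f,-1]);return np.array(c["xyz"]),d/np.linalg.norm(d)
def plane(c,u,v,z):
    o,d=ray(c,u,v);return o+d*(z-o[2])/d[2]
def tri(c1,p1,c2,p2):
    a,d=ray(c1,*p1);b,e=ray(c2,*p2)
    s=np.linalg.lstsq(np.c_[d,-e],b-a,rcond=None)[0];p,q=a+s[0]*d,b+s[1]*e
    return (p+q)/2,np.linalg.norm(p-q)
def proj(c,p):
    f=200/np.tan(np.radians(c["fov_y"])/2)
    q=R.from_quat(c["attitude"]).inv().apply(np.array(p)-c["xyz"]);return c["cx"]+f*q[0]/-q[2],c["cy"]-f*q[1]/-q[2]
E
python3 - <<'E'
import cv2,numpy as np
a=cv2.imread("pics/scene0.png")[155:255,200:310];b=cv2.imread("pics/side0.png")[225:355,280:410]
a=cv2.resize(a,(440,400),interpolation=2);b=cv2.resize(b,None,fx=400/130*1,fy=400/130,interpolation=2)[:, :360]
# scene: x4, offset(200,155); side: x3.077 offset (280,225)
cv2.imwrite("pics/crop.png",np.hstack([a,b]))
E
```

```text
(no output)
```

View pics/crop.png

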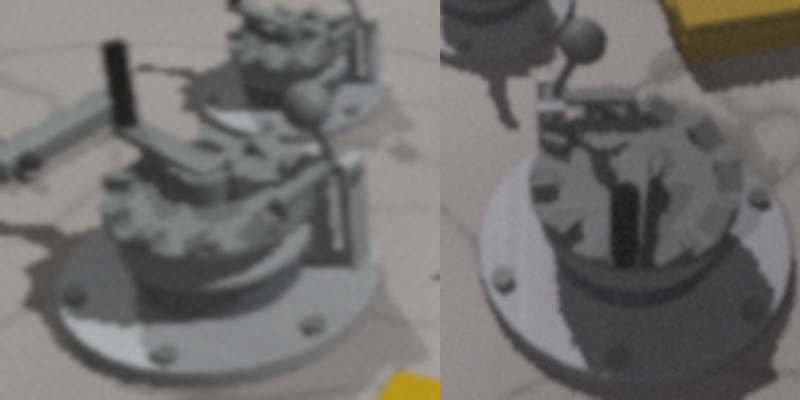

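Run:
```python
from rig import env
from h import *
a,b=env.calibration("scene"),env.calibration("side")
S=lambda x,y:(200+x/4,155+y/4)
D=lambda x,y:(280+(x-440)/3.0769,225+y/3.0769)
B,e=tri(a,S(307,103),b,D(582,40));print("ball",B,e)
K,e=tri(a,S(115,42),b,D(625,187));print("knobtop",K,e)
K2,e=tri(a,S(122,122),b,D(625,262));print("knobbot",K2,e)
# foot edge circle, top z=.012 : points
for c,pts in((a,[S(57,290),S(380,268),S(200,370),S(310,350),S(100,345)]),(b,[D(480,240),D(795,240),D(565,375),D(530,350)])):
    P=np.array([plane(c,*p,.012)[:2] for p in pts])
    A=np.c_[2*P,np.ones(len(P))];s=np.linalg.lstsq(A,(P**2).sum(1),rcond=None)[0];print("foot",s[:2],np.sqrt(s[2]+s[0]**2+s[1]**2))
# fit pose: knob (0,-65)rot drum -.05, ball(-27,50)
k=(K[:2]+K2[:2])/2; m=np.array([65*np.sin(-.05),-65*np.cos(.05)])/1e3; n=np.array([-.027,.05])
print("dist",np.linalg.norm(B[:2]-k),np.linalg.norm(n-m))
v,w=B[:2]-k,n-m;yaw=np.arctan2(v[1],v[0])-np.arctan2(w[1],w[0])
Rz=np.array([[np.cos(yaw),-np.sin(yaw)],[np.sin(yaw),np.cos(yaw)]])
print("yaw",yaw,"centre",(B[:2]+k)/2-Rz@(n+m)/2)
```

```text
ball [ 0.53143557 -0.06519814  0.11849019] 0.002493080973038521
knobtop [ 0.49908656 -0.17509808  0.13141017] 0.0017272527668698737
knobbot [ 0.497655   -0.17904286  0.08058714] 0.00196641032687933
foot [ 0.53311915 -0.11934067] 0.08760410819728312
foot [ 0.53403039 -0.12959151] 0.08814495165342032
dist 0.1166563259986991 0.11734755987419254
yaw -0.4911866443708004 centre [ 0.53175779 -0.12169055]
```

Confirmed: the largest winch is the one. Ball and knob heights, their spacing (117 mm) and the foot radius (88 mm) all agree with the given sizes. I'm moving above the ball's +x side, with the tool turned so that its x lies along the foot's x.

>>> jog_arm([
  {"gripper": 0, "xyz": [-28, -29, 0], "turn": 0.12},
  {"gripper": 0, "xyz": [-56, -58, 0], "turn": 0.24},
  {"gripper": 0, "xyz": [-84, -87, 0], "turn": 0.36},
  {"gripper": 0, "xyz": [-112, -116, 0], "turn": 0.48},
  {"gripper": 0, "xyz": [-140, -145, 0], "turn": 0.6},
  {"gripper": 0, "xyz": [-168, -174, 0], "turn": 0.72},
  {"gripper": 0, "xyz": [-196, -203, 0], "turn": 0.84},
  {"gripper": 0, "xyz": [-224, -232, 0], "turn": 0.96},
], force=40)

```text
t: 0.77
tcp_pos: [0.3269, 0.3418, 0.2185]
orientation: [0.578, 0.816, -0.0, -0.0]
ft_force: [0.8, -0.2, 0.5]
finger_gap: 0.476
grip_force: 0.0
```

```bash
cat >> h.py <<'E'
U=np.array([np.cos(-.491),np.sin(-.491)]);V=np.array([-U[1],U[0]]);C=np.array([.532,-.122])
def foot(x,y):return C+(x*U+y*V)/1e3   # foot mm -> world m
def shift(o,xyz,az=None):
    r=R.from_quat(o["orientation"]);d=r.inv().apply(np.array(xyz)-o["tcp_pos"])*1e3
    x=r.apply([1,0,0]);a=np.arctan2(x[1],x[0])
    t=None if az is None else (a-az+np.pi)%(2*np.pi)-np.pi
    return d.round(1),t,a
E
python3 - <<'E'
from rig import env
from h import *
o=env.get_obs();print(shift(o,[*foot(4,50),.2185],-.491),foot(4,50),o["joints"].round(2))
E
```

```text
(array([-474.7,   79.6,    0. ]), np.float64(2.3991607454545), np.float64(1.9081607454544995)) [ 0.55910285 -0.07979294] [-1.06  0.35  0.27  1.92 -0.12  0.88 -0.38]
```

>>> jog_arm([
  {"xyz": [-40, 7, 0], "turn": 0.12},
  {"xyz": [-80, 13, 0], "turn": 0.24},
  {"xyz": [-120, 20, 0], "turn": 0.36},
  {"xyz": [-160, 27, 0], "turn": 0.48},
  {"xyz": [-200, 34, 0], "turn": 0.6},
  {"xyz": [-240, 40, 0], "turn": 0.72},
  {"xyz": [-280, 47, 0], "turn": 0.84},
  {"xyz": [-320, 54, 0], "turn": 0.96},
])

```text
invalid input at $.increments[0]: expected keys gripper, xyz, turn
```

Run:
```python
from rig import env
from h import *
o=env.get_obs();print(shift(o,[*foot(4,50),.2185],-.491),o["tcp_pos"],o["joints"].round(2))
```

```text
(array([-474.7,   79.6,    0. ]), np.float64(2.3991607454545), np.float64(1.9081607454544995)) [0.32690758 0.34179224 0.21851193] [-1.06  0.35  0.27  1.92 -0.12  0.88 -0.38]
```

>>> jog_arm([
  {"gripper": 0, "xyz": [-40, 7, 0], "turn": 0.12},
  {"gripper": 0, "xyz": [-80, 13, 0], "turn": 0.24},
  {"gripper": 0, "xyz": [-120, 20, 0], "turn": 0.36},
  {"gripper": 0, "xyz": [-160, 27, 0], "turn": 0.48},
  {"gripper": 0, "xyz": [-200, 34, 0], "turn": 0.6},
  {"gripper": 0, "xyz": [-240, 40, 0], "turn": 0.72},
  {"gripper": 0, "xyz": [-280, 47, 0], "turn": 0.84},
  {"gripper": 0, "xyz": [-320, 54, 0], "turn": 0.96},
])

```text
t: 1.43
tcp_pos: [0.4854, 0.059, 0.2186]
orientation: [0.89, 0.457, -0.0, -0.0]
ft_force: [0.4, 0.4, 0.1]
finger_gap: 0.004
grip_force: 0.0
```

Run:
```python
from rig import env
from h import *
o=env.get_obs();print(shift(o,[*foot(4,50),.2185],-.491),o["tcp_pos"],o["joints"].round(2))
```

```text
(array([-69.7, 140.8,  -0. ]), np.float64(1.4393335319168452), np.float64(0.9483335319168452)) [0.48537177 0.0589695  0.21856281] [-0.58  0.41  0.58  1.89 -0.28  0.92 -0.48]
```

>>> jog_arm([
  {"gripper": 0, "xyz": [-14, 28, 0], "turn": 0.12},
  {"gripper": 0, "xyz": [-28, 56, 0], "turn": 0.24},
  {"gripper": 0, "xyz": [-42, 84, 0], "turn": 0.36},
  {"gripper": 0, "xyz": [-56, 112, 0], "turn": 0.48},
  {"gripper": 0, "xyz": [-70, 141, 0], "turn": 0.6},
  {"gripper": 0, "xyz": [-70, 141, 0], "turn": 0.72},
  {"gripper": 0, "xyz": [-70, 141, 0], "turn": 0.84},
  {"gripper": 0, "xyz": [-70, 141, 0], "turn": 0.96},
])

```text
t: 2.1
tcp_pos: [0.5594, -0.0787, 0.218]
orientation: [1.0, -0.007, -0.001, 0.0]
ft_force: [0.2, 0.6, 0.9]
finger_gap: 0.003
grip_force: 0.0
```

>>> jog_arm([
  {"gripper": 0, "xyz": [0, 0, 10], "turn": 0.12},
  {"gripper": 0, "xyz": [0, 0, 20], "turn": 0.24},
  {"gripper": 0, "xyz": [0, 0, 30], "turn": 0.36},
  {"gripper": 0, "xyz": [0, 0, 40], "turn": 0.48},
  {"gripper": 0, "xyz": [0, 0, 50], "turn": 0.48},
  {"gripper": 0, "xyz": [0, 0, 60], "turn": 0.48},
  {"gripper": 0, "xyz": [0, 0, 60], "turn": 0.48},
  {"gripper": 0, "xyz": [0, 0, 60], "turn": 0.48},
])

```text
t: 2.77
tcp_pos: [0.5593, -0.0779, 0.1581]
orientation: [0.971, -0.24, -0.001, -0.0]
ft_force: [0.6, 0.6, 0.4]
finger_gap: 0.006
grip_force: 0.0
```

Run:
```python
from rig import env
from h import *
o=env.get_obs();print(shift(o,[*foot(4,50),.105],-.491),o["tcp_pos"],o["joints"].round(2))
cs={}
ims=[]
for n,(x,y,w,hh) in dict(scene=(190,110,120,130),side=(270,170,140,130)).items():
    im=env.read_camera(n)[:,:,::-1];cv2.imwrite(f"pics/{n}1.png",im)
    ims.append(cv2.resize(im[y:y+hh,x:x+w],None,fx=3,fy=3,interpolation=2))
cv2.imwrite("pics/c1.png",np.hstack(ims))
```

```text
(array([ 0.8,  1.7, 53.1]), np.float64(0.006484949522275851), np.float64(-0.48451505047772414)) [ 0.55926517 -0.07789761  0.15813432] [-0.43  0.71  0.9   1.77 -0.65  1.   -1.33]
```

View pics/c1.png

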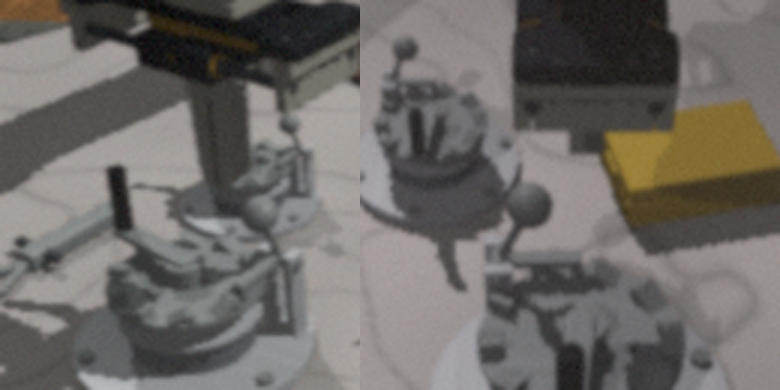

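The fingers hang beside the ball, clear of it on its +x side (scene crop ball (258,212), finger tips (225,200)). I'll lower them and then push the ball along foot -x, which is tool -x.

>>> jog_arm([
  {"gripper": 0, "xyz": [1, 2, 18], "turn": 0},
  {"gripper": 0, "xyz": [1, 2, 36], "turn": 0},
  {"gripper": 0, "xyz": [1, 2, 54], "turn": 0},
  {"gripper": 0, "xyz": [1, 2, 54], "turn": 0},
  {"gripper": 0, "xyz": [-4, 2, 54], "turn": 0},
  {"gripper": 0, "xyz": [-8, 2, 54], "turn": 0},
  {"gripper": 0, "xyz": [-12, 2, 54], "turn": 0},
  {"gripper": 0, "xyz": [-16, 2, 54], "turn": 0},
])

```text
t: 3.53
tcp_pos: [0.5452, -0.0726, 0.1061]
orientation: [0.971, -0.241, 0.002, -0.0]
ft_force: [0.3, 0.2, 1.1]
finger_gap: 0.003
grip_force: 0.3
```

>>> jog_arm([
  {"gripper": 0, "xyz": [-3, 0, 0], "turn": 0},
  {"gripper": 0, "xyz": [-6, 0, 0], "turn": 0},
  {"gripper": 0, "xyz": [-9, 0, 0], "turn": 0},
  {"gripper": 0, "xyz": [-12, 0, 0], "turn": 0},
  {"gripper": 0, "xyz": [-15, 0, 0], "turn": 0},
  {"gripper": 0, "xyz": [-18, 0, 0], "turn": 0},
  {"gripper": 0, "xyz": [-21, 0, 0], "turn": 0},
  {"gripper": 0, "xyz": [-24, 0, 0], "turn": 0},
])

```text
t: 4.2
tcp_pos: [0.5229, -0.061, 0.1046]
orientation: [0.971, -0.241, -0.0, 0.0]
ft_force: [-0.6, 0.2, 0.5]
finger_gap: 0.006
grip_force: 0.0
```

>>> jog_arm([
  {"gripper": 0, "xyz": [-3, 0, 0], "turn": 0},
  {"gripper": 0, "xyz": [-6, 0, 0], "turn": 0},
  {"gripper": 0, "xyz": [-6, 0, 0], "turn": 0},
  {"gripper": 0, "xyz": [4, 0, 0], "turn": 0},
  {"gripper": 0, "xyz": [14, 0, -15], "turn": 0},
  {"gripper": 0, "xyz": [14, 0, -30], "turn": 0},
  {"gripper": 0, "xyz": [14, 0, -50], "turn": 0},
  {"gripper": 0, "xyz": [14, 0, -50], "turn": 0},
])

```text
t: 4.87
tcp_pos: [0.5379, -0.0692, 0.1577]
orientation: [0.971, -0.241, 0.003, 0.0]
ft_force: [0.5, -0.3, 0.5]
finger_gap: 0.007
grip_force: 0.0
```

Run:
```python
from rig import env
from h import *
o=env.get_obs();print(o["tcp_pos"],o["joints"].round(2),o["ft_force"])
# start pose behind knob, drum ~-.05: knob at radius 65
for d in (-.1,-.05,0):
    a=-.491-np.pi/2+d;print(C+.065*np.array([np.cos(a),np.sin(a)]))
d=-.05;a=-.491-np.pi/2+d;r=np.array([np.cos(a),np.sin(a)]);t=np.array([-r[1],r[0]])
tg=C+.065*r-.032*t
print("t az",np.arctan2(t[1],t[0]),tg,shift(o,[*tg,.155],np.arctan2(t[1],t[0])))
ims=[]
for n,(x,y,w,hh) in dict(scene=(200,120,120,130),side=(270,190,140,130)).items():
    im=env.read_camera(n)[:,:,::-1];ims.append(cv2.resize(im[y:y+hh,x:x+w],None,fx=3,fy=3,interpolation=2))
    print(n,proj(env.calibration(n),[*foot(-71,50),.113]))
cv2.imwrite("pics/c2.png",np.hstack(ims))
```

```text
[ 0.53788695 -0.06917075  0.15773862] [-0.47  0.68  0.92  1.84 -0.65  0.95 -1.32] [ 0.49460131 -0.27715421  0.47152846]
[ 0.49578254 -0.17597495]
[ 0.49852543 -0.17771762]
[ 0.50135198 -0.17932102]
t az -0.5409999999999999 [ 0.47109521 -0.16123783] (array([-16. , 112.6,   2.5]), np.float64(0.054424793278283534), np.float64(-0.4865752067217162))
scene (np.float64(289.96144727185833), np.float64(174.59667924456343))
side (np.float64(299.51788439357017), np.float64(239.43035803872237))
```

View pics/c2.png

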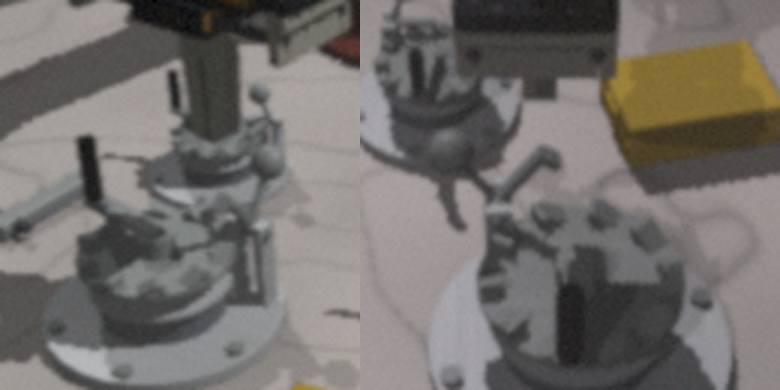

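The pawl is up: the ball is at scene (290,174) and side (300,239), exactly where the flipped-up ball projects. Before lowering behind the crank knob, I'll check where the small winch next to it stands.

Run:
```python
from rig import env
from h import *
a,b=env.calibration("scene"),env.calibration("side")
print("foot",plane(a,274,182,.01),plane(b,228,358,.01))
im=cv2.imread("pics/scene0.png").astype(int);m=(im.max(2)<60).astype(np.uint8)
n,l,s,c=cv2.connectedComponentsWithStats(m[130:200,220:300].copy());print([(q+[220,130,0,0,0]).tolist() for q in s[1:] if q[4]>8])
im=cv2.imread("pics/side0.png").astype(int);m=(im.max(2)<60).astype(np.uint8)
n,l,s,c=cv2.connectedComponentsWithStats(m[280:400,180:360].copy());print([(q+[180,280,0,0,0]).tolist() for q in s[1:] if q[4]>8])
for z in(.08,.1):print(plane(a,257.5,145,z),plane(b,212,353,z))
```

```text
foot [ 0.35711898 -0.11827376  0.01      ] [ 0.3266853  -0.13531984  0.01      ]
[[257, 144, 2, 12, 18], [262, 160, 8, 5, 12], [226, 166, 8, 21, 96], [262, 176, 11, 8, 40], [234, 193, 10, 7, 35]]
[[331, 280, 23, 34, 419], [319, 298, 6, 7, 18], [355, 308, 5, 4, 12], [320, 312, 40, 14, 199], [217, 323, 6, 4, 12], [205, 329, 6, 5, 15], [334, 337, 8, 9, 45], [205, 342, 25, 27, 221], [217, 350, 34, 24, 163], [249, 372, 6, 5, 14], [213, 385, 7, 5, 21]]
[ 0.29168661 -0.1709154   0.08      ] [ 0.30645584 -0.16372602  0.08      ]
[ 0.33205103 -0.15832902  0.1       ] [ 0.30641196 -0.17741364  0.1       ]
```

>>> jog_arm([
  {"gripper": 0, "xyz": [-4, 28, 0], "turn": 0.02},
  {"gripper": 0, "xyz": [-8, 56, 0], "turn": 0.04},
  {"gripper": 0, "xyz": [-12, 84, 0], "turn": 0.054},
  {"gripper": 0, "xyz": [-16, 112, 0], "turn": 0.054},
  {"gripper": 0, "xyz": [-16, 112, 15], "turn": 0.054},
  {"gripper": 0, "xyz": [-16, 112, 35], "turn": 0.054},
  {"gripper": 0, "xyz": [-16, 112, 60], "turn": 0.054},
  {"gripper": 0, "xyz": [-16, 112, 60], "turn": 0.054},
])

```text
t: 5.63
tcp_pos: [0.466, -0.1571, 0.0905]
orientation: [0.964, -0.267, -0.005, -0.001]
ft_force: [-0.5, 0.0, -0.4]
finger_gap: 0.006
grip_force: 0.0
```

```bash
cat >> h.py <<'E'
def pol(o):  # drum-polar state of tool: radius mm, drum-equivalent angle of knob if in contact, force tangential/radial
    p=(o["tcp_pos"][:2]-C);x=R.from_quat(o["orientation"]).apply([1,0,0])[:2]
    q=p+.0145*x;a=np.arctan2(q[1],q[0]);r=np.array([np.cos(a),np.sin(a)]);t=np.array([-r[1],r[0]])
    return dict(r=np.hypot(*q)*1e3,drum=(a+.491+np.pi/2+np.pi)%(2*np.pi)-np.pi,toolerr=np.arctan2(x[1],x[0])-(a+np.pi/2),ft=-o["ft_force"][:2]@t,fr=-o["ft_force"][:2]@r)
def arc(o,d):  # shift for knob-contact pose at drum angle d
    a=-.491-np.pi/2+d;r=np.array([np.cos(a),np.sin(a)]);t=np.array([-r[1],r[0]]);g=C+.065*r-.0145*t
    return shift(o,[*g,.098],np.arctan2(t[1],t[0]))[:2]
E
python3 - <<'E'
from rig import env
from h import *
o=env.get_obs();print(o["tcp_pos"],o["joints"].round(2),o["ft_force"]);print(pol(o))
for d in (-.15,-.05,.05,.15,.25,.35):print(d,arc(o,d))
E
```

```text
[ 0.46595268 -0.15708884  0.09046869] [-0.24  0.7   0.82  2.02 -0.75  0.76 -1.06] [-0.45248738  0.01774671 -0.41599365]
{'r': np.float64(68.44711993122108), 'drum': np.float64(-0.4089601646224561), 'toolerr': np.float64(0.35947090263027914), 'ft': np.float64(0.2951858221686469), 'fr': np.float64(-0.34340224541727943)}
-0.15 (array([17.6, -0.8, -7.7]), np.float64(0.10051073800782273))
-0.05 (array([24. ,  0.9, -7.8]), np.float64(0.0005107380078230861))
0.05 (array([30.5,  2.1, -7.8]), np.float64(-0.099489261992177))
0.15 (array([37.2,  2.5, -7.9]), np.float64(-0.1994892619921771))
0.25 (array([43.8,  2.3, -8. ]), np.float64(-0.2994892619921772))
0.35 (array([50.4,  1.5, -8. ]), np.float64(-0.39948926199217727))
```

>>> jog_arm([
  {"gripper": 0, "xyz": [6, 0, -6], "turn": 0},
  {"gripper": 0, "xyz": [12, 0, -6], "turn": 0},
  {"gripper": 0, "xyz": [18, 0, -6], "turn": 0},
  {"gripper": 0, "xyz": [22, 1, -6], "turn": 0},
  {"gripper": 0, "xyz": [25, 1, -6], "turn": -0.02},
  {"gripper": 0, "xyz": [28, 2, -6], "turn": -0.05},
  {"gripper": 0, "xyz": [30, 2, -6], "turn": -0.1},
  {"gripper": 0, "xyz": [30, 2, -6], "turn": -0.1},
])

```text
t: 6.3
tcp_pos: [0.4931, -0.1754, 0.101]
orientation: [0.976, -0.218, -0.001, -0.001]
ft_force: [-3.0, 2.6, 2.8]
finger_gap: 0.007
grip_force: 2.2
```

Run:
```python
from rig import env
from h import *
o=env.get_obs();print(o["tcp_pos"],o["joints"].round(2),o["ft_force"]);print(pol(o))
for d in np.arange(.05,.6,.05):print(d.round(2),arc(o,d))
```

```text
[ 0.49305617 -0.17543701  0.10100973] [-0.2   0.71  0.81  1.93 -0.71  0.81 -1.  ] [-2.99745128  2.64429878  2.84752655]
{'r': np.float64(64.94667585390532), 'drum': np.float64(0.08220541807291326), 'toolerr': np.float64(-0.02983407285345091), 'ft': np.float64(3.80158131736445), 'fr': np.float64(1.2349128196813117)}
0.05 (array([-2.1,  0.1,  3. ]), np.float64(0.002371345219462917))
0.1 (array([1.2, 0.7, 3. ]), np.float64(-0.047628654780537794))
0.15 (array([4.5, 1.2, 3. ]), np.float64(-0.09762865478053762))
0.2 (array([7.8, 1.5, 3. ]), np.float64(-0.14762865478053744))
0.25 (array([11.1,  1.7,  3. ]), np.float64(-0.19762865478053726))
0.3 (array([14.4,  1.7,  3. ]), np.float64(-0.24762865478053753))
0.35 (array([17.8,  1.5,  3. ]), np.float64(-0.2976286547805378))
0.4 (array([21.1,  1.1,  2.9]), np.float64(-0.3476286547805376))
0.45 (array([24.4,  0.6,  2.9]), np.float64(-0.39762865478053744))
0.5 (array([27.6, -0. ,  2.9]), np.float64(-0.44762865478053726))
0.55 (array([30.9, -0.9,  2.9]), np.float64(-0.4976286547805375))
```

>>> jog_arm([
  {"gripper": 0, "xyz": [2, 0.7, 1], "turn": -0.05},
  {"gripper": 0, "xyz": [5, 1.2, 2], "turn": -0.1},
  {"gripper": 0, "xyz": [8, 1.5, 2], "turn": -0.15},
  {"gripper": 0, "xyz": [11, 1.7, 2], "turn": -0.2},
  {"gripper": 0, "xyz": [14.4, 1.7, 2], "turn": -0.25},
  {"gripper": 0, "xyz": [18, 1.5, 2], "turn": -0.3},
  {"gripper": 0, "xyz": [21, 1.1, 2], "turn": -0.35},
  {"gripper": 0, "xyz": [24.4, 0.6, 2], "turn": -0.4},
])

```text
t: 6.97
tcp_pos: [0.5135, -0.1872, 0.0988]
orientation: [1.0, -0.02, -0.002, -0.001]
ft_force: [-5.1, 1.1, 3.1]
finger_gap: 0.006
grip_force: 2.9
```

Run:
```python
from rig import env
from h import *
o=env.get_obs();print(o["tcp_pos"],o["joints"].round(2),o["ft_force"]);print(pol(o))
for d in np.arange(.45,.9,.05):print(d.round(2),arc(o,d))
```

```text
[ 0.51353576 -0.18722008  0.09880533] [-0.12  0.71  0.69  1.87 -0.62  0.8  -0.7 ] [-5.10753076  1.13624718  3.09250022]
{'r': np.float64(65.91256750090604), 'drum': np.float64(0.4306459369717528), 'toolerr': np.float64(0.02086224370777926), 'ft': np.float64(5.1667667158544255), 'fr': np.float64(0.8261052274663176)}
0.45 (array([ 1.3, -0.9,  0.8]), np.float64(0.0015081806795320674))
0.5 (array([ 4.5, -0.3,  0.8]), np.float64(-0.0484918193204682))
0.55 (array([7.8, 0.2, 0.8]), np.float64(-0.09849181932046802))
0.6 (array([11.2,  0.5,  0.8]), np.float64(-0.1484918193204683))
0.65 (array([14.5,  0.7,  0.7]), np.float64(-0.1984918193204681))
0.7 (array([17.8,  0.7,  0.7]), np.float64(-0.24849181932046793))
0.75 (array([21.1,  0.5,  0.7]), np.float64(-0.29849181932046776))
0.8 (array([24.4,  0.1,  0.7]), np.float64(-0.348491819320468))
0.85 (array([27.7, -0.4,  0.7]), np.float64(-0.39849181932046784))
```

>>> jog_arm([
  {"gripper": 0, "xyz": [4.5, 0, 0], "turn": -0.05},
  {"gripper": 0, "xyz": [8, 0.2, 0], "turn": -0.1},
  {"gripper": 0, "xyz": [11, 0.5, 0], "turn": -0.15},
  {"gripper": 0, "xyz": [14, 0.7, 0], "turn": -0.2},
  {"gripper": 0, "xyz": [16, 0.7, 0], "turn": -0.22},
  {"gripper": 0, "xyz": [18, 0.7, 0], "turn": -0.25},
  {"gripper": 0, "xyz": [19, 0.6, 0], "turn": -0.27},
  {"gripper": 0, "xyz": [20, 0.5, 0], "turn": -0.29},
])

```text
t: 7.63
tcp_pos: [0.5335, -0.1905, 0.0989]
orientation: [0.992, 0.124, -0.002, 0.001]
ft_force: [-6.1, -1.2, 1.2]
finger_gap: 0.009
grip_force: 2.8
```

```bash
cat > s.py <<'E'
from rig import env
from h import *
o=env.get_obs();p=pol(o);print(o["t"],o["joints"].round(2),o["tcp_pos"][2],o["ft_force"].round(2),{k:round(float(v),3) for k,v in p.items()})
for k in (1,2,4,6,8):d=p["drum"]+k*.015;print(round(d,3),arc(o,d))
E
python3 s.py
```

```text
7.6333 [-0.07  0.71  0.61  1.81 -0.55  0.8  -0.5 ] 0.09887932468000762 [-6.14 -1.22  1.19] {'r': 66.785, 'drum': 0.726, 'toolerr': 0.013, 'ft': 6.254, 'fr': 0.244}
0.741 (array([ 1. , -1.8,  0.9]), np.float64(-0.0016835454553683071))
0.756 (array([ 2. , -1.5,  0.9]), np.float64(-0.01668354545536843))
0.786 (array([ 3.9, -1.2,  0.9]), np.float64(-0.046683545455368236))
0.816 (array([ 5.9, -0.9,  0.9]), np.float64(-0.07668354545536804))
0.846 (array([ 7.9, -0.6,  0.8]), np.float64(-0.10668354545536829))
```

>>> jog_arm([
  {"gripper": 0, "xyz": [0.8, -0.3, 0], "turn": -0.01},
  {"gripper": 0, "xyz": [1.6, -0.6, 0], "turn": -0.02},
  {"gripper": 0, "xyz": [2.4, -0.9, 0], "turn": -0.03},
  {"gripper": 0, "xyz": [3.2, -1.0, 0], "turn": -0.04},
  {"gripper": 0, "xyz": [4, -1.0, 0], "turn": -0.05},
  {"gripper": 0, "xyz": [4.5, -1.0, 0], "turn": -0.055},
  {"gripper": 0, "xyz": [4.5, -1.0, 0], "turn": -0.055},
  {"gripper": 0, "xyz": [4.5, -1.0, 0], "turn": -0.055},
])

```text
t: 8.3
tcp_pos: [0.5377, -0.1903, 0.099]
orientation: [0.989, 0.15, -0.002, 0.002]
ft_force: [-4.4, -3.8, -1.1]
finger_gap: 0.005
grip_force: 2.5
```

```bash
python3 s.py
```

```text
8.3 [-0.07  0.71  0.6   1.8  -0.53  0.8  -0.47] 0.09896757513193077 [-4.43 -3.81 -1.15] {'r': 66.959, 'drum': 0.788, 'toolerr': 0.004, 'ft': 5.356, 'fr': -2.35}
0.803 (array([ 1. , -1.8,  1. ]), np.float64(-0.011047904876340997))
0.818 (array([ 2. , -1.6,  1. ]), np.float64(-0.026047904876340677))
0.848 (array([ 3.9, -1.3,  0.9]), np.float64(-0.056047904876340926))
0.878 (array([ 5.9, -1. ,  0.9]), np.float64(-0.08604790487634073))
0.908 (array([ 7.9, -0.7,  0.9]), np.float64(-0.11604790487634098))
```

>>> jog_arm([
  {"gripper": 0, "xyz": [0.8, 0.1, 0], "turn": -0.02},
  {"gripper": 0, "xyz": [1.6, 0.2, 0], "turn": -0.03},
  {"gripper": 0, "xyz": [2.4, 0.3, 0], "turn": -0.04},
  {"gripper": 0, "xyz": [3.2, 0.4, 0], "turn": -0.05},
  {"gripper": 0, "xyz": [4, 0.4, 0], "turn": -0.06},
  {"gripper": 0, "xyz": [4.8, 0.5, 0], "turn": -0.075},
  {"gripper": 0, "xyz": [4.8, 0.5, 0], "turn": -0.075},
  {"gripper": 0, "xyz": [4.8, 0.5, 0], "turn": -0.075},
])

```text
t: 8.97
tcp_pos: [0.5427, -0.1898, 0.099]
orientation: [0.982, 0.187, -0.002, 0.003]
ft_force: [-3.6, -5.0, -0.7]
finger_gap: 0.002
grip_force: 2.5
```

```bash
python3 s.py
```

```text
8.9667 [-0.06  0.71  0.58  1.79 -0.51  0.8  -0.42] 0.09902106790947765 [-3.57 -5.02 -0.66] {'r': 66.998, 'drum': 0.86, 'toolerr': 0.006, 'ft': 5.142, 'fr': -3.397}
0.875 (array([ 1. , -1.9,  1. ]), np.float64(-0.008580485021065343))
0.89 (array([ 2. , -1.7,  1. ]), np.float64(-0.023580485021065023))
0.92 (array([ 3.9, -1.3,  1. ]), np.float64(-0.05358048502106527))
0.95 (array([ 5.9, -1. ,  1. ]), np.float64(-0.08358048502106508))
0.98 (array([ 7.9, -0.8,  1. ]), np.float64(-0.11358048502106532))
```

>>> jog_arm([
  {"gripper": 0, "xyz": [1, 0.5, 0], "turn": -0.02},
  {"gripper": 0, "xyz": [2, 1, 0], "turn": -0.03},
  {"gripper": 0, "xyz": [3, 1.5, 0], "turn": -0.05},
  {"gripper": 0, "xyz": [4, 1.8, 0], "turn": -0.06},
  {"gripper": 0, "xyz": [5, 2, 0], "turn": -0.08},
  {"gripper": 0, "xyz": [6, 2.1, 0], "turn": -0.09},
  {"gripper": 0, "xyz": [6, 2.1, 0], "turn": -0.09},
  {"gripper": 0, "xyz": [6, 2.1, 0], "turn": -0.09},
])

```text
t: 9.63
tcp_pos: [0.5491, -0.1887, 0.099]
orientation: [0.973, 0.231, -0.002, 0.002]
ft_force: [-5.1, -3.2, -1.0]
finger_gap: 0.008
grip_force: 2.4
```

```bash
python3 s.py
```

```text
9.6333 [-0.05  0.71  0.56  1.77 -0.49  0.8  -0.35] 0.09900037671775996 [-5.07 -3.2  -0.99] {'r': 67.27, 'drum': 0.955, 'toolerr': 0.002, 'ft': 5.962, 'fr': -0.598}
0.97 (array([ 1. , -2.1,  1. ]), np.float64(-0.012522909281898809))
0.985 (array([ 2. , -1.9,  1. ]), np.float64(-0.02752290928189849))
1.015 (array([ 3.9, -1.5,  1. ]), np.float64(-0.05752290928189874))
1.045 (array([ 5.9, -1.3,  1. ]), np.float64(-0.08752290928189854))
1.075 (array([ 7.9, -1. ,  1. ]), np.float64(-0.11752290928189879))
```

>>> jog_arm([
  {"gripper": 0, "xyz": [1, 0.2, 0], "turn": -0.02},
  {"gripper": 0, "xyz": [2, 0.4, 0], "turn": -0.03},
  {"gripper": 0, "xyz": [3, 0.6, 0], "turn": -0.05},
  {"gripper": 0, "xyz": [4, 0.7, 0], "turn": -0.06},
  {"gripper": 0, "xyz": [5, 0.8, 0], "turn": -0.08},
  {"gripper": 0, "xyz": [6, 0.9, 0], "turn": -0.09},
  {"gripper": 0, "xyz": [6, 0.9, 0], "turn": -0.09},
  {"gripper": 0, "xyz": [6, 0.9, 0], "turn": -0.09},
])

```text
t: 10.3
tcp_pos: [0.555, -0.1871, 0.099]
orientation: [0.962, 0.274, -0.002, 0.002]
ft_force: [-4.3, -3.4, -1.6]
finger_gap: 0.008
grip_force: 2.4
```

```bash
python3 s.py
```

```text
10.3 [-0.04  0.71  0.53  1.76 -0.47  0.8  -0.29] 0.0989988180495006 [-4.34 -3.38 -1.59] {'r': 67.45, 'drum': 1.042, 'toolerr': 0.005, 'ft': 5.465, 'fr': -0.608}
1.057 (array([ 1. , -2.3,  1. ]), np.float64(-0.01042224942453096))
1.072 (array([ 2. , -2.1,  1. ]), np.float64(-0.025422249424531085))
1.102 (array([ 3.9, -1.7,  1. ]), np.float64(-0.055422249424531334))
1.132 (array([ 5.9, -1.5,  1. ]), np.float64(-0.08542224942453114))
1.162 (array([ 7.9, -1.2,  1. ]), np.float64(-0.11542224942453139))
```

>>> jog_arm([
  {"gripper": 0, "xyz": [1, 0.2, 0], "turn": -0.02},
  {"gripper": 0, "xyz": [2, 0.4, 0], "turn": -0.03},
  {"gripper": 0, "xyz": [3, 0.6, 0], "turn": -0.05},
  {"gripper": 0, "xyz": [4, 0.7, 0], "turn": -0.06},
  {"gripper": 0, "xyz": [5, 0.8, 0], "turn": -0.08},
  {"gripper": 0, "xyz": [6, 0.9, 0], "turn": -0.09},
  {"gripper": 0, "xyz": [6, 0.9, 0], "turn": -0.09},
  {"gripper": 0, "xyz": [6, 0.9, 0], "turn": -0.09},
])

```text
t: 10.97
tcp_pos: [0.5608, -0.185, 0.099]
orientation: [0.948, 0.317, -0.002, 0.002]
ft_force: [-3.2, -4.6, -1.1]
finger_gap: 0.008
grip_force: 2.4
```

```bash
python3 s.py
```

```text
10.9667 [-0.03  0.71  0.51  1.75 -0.45  0.8  -0.23] 0.09903524699836247 [-3.24 -4.6  -1.09] {'r': 67.668, 'drum': 1.13, 'toolerr': 0.007, 'ft': 5.348, 'fr': -1.764}
1.145 (array([ 1. , -2.6,  1. ]), np.float64(-0.008239720675279116))
1.16 (array([ 2. , -2.4,  1. ]), np.float64(-0.02323972067527924))
1.19 (array([ 3.9, -2. ,  1. ]), np.float64(-0.053239720675279045))
1.22 (array([ 5.9, -1.7,  1. ]), np.float64(-0.0832397206752793))
1.25 (array([ 7.9, -1.4,  1. ]), np.float64(-0.11323972067527954))
```

>>> jog_arm([
  {"gripper": 0, "xyz": [1, 0.3, 0], "turn": -0.02},
  {"gripper": 0, "xyz": [2, 0.6, 0], "turn": -0.03},
  {"gripper": 0, "xyz": [3, 0.9, 0], "turn": -0.05},
  {"gripper": 0, "xyz": [4, 1.1, 0], "turn": -0.06},
  {"gripper": 0, "xyz": [5, 1.3, 0], "turn": -0.08},
  {"gripper": 0, "xyz": [6, 1.4, 0], "turn": -0.09},
  {"gripper": 0, "xyz": [6, 1.4, 0], "turn": -0.09},
  {"gripper": 0, "xyz": [6, 1.4, 0], "turn": -0.09},
])

```text
t: 11.63
tcp_pos: [0.5664, -0.1824, 0.099]
orientation: [0.933, 0.36, -0.002, 0.002]
ft_force: [-3.5, -3.6, 0.4]
finger_gap: 0.004
grip_force: 2.5
```

```bash
python3 s.py
```

```text
11.6333 [-0.02  0.71  0.48  1.73 -0.43  0.8  -0.17] 0.09902735801409593 [-3.5  -3.62  0.37] {'r': 67.889, 'drum': 1.219, 'toolerr': 0.008, 'ft': 5.025, 'fr': -0.375}
1.234 (array([ 1. , -2.8,  1. ]), np.float64(-0.007486180694874722))
1.249 (array([ 2. , -2.6,  1. ]), np.float64(-0.022486180694874847))
1.279 (array([ 3.9, -2.2,  1. ]), np.float64(-0.052486180694875095))
1.309 (array([ 5.9, -1.9,  1. ]), np.float64(-0.0824861806948749))
1.339 (array([ 7.9, -1.7,  1. ]), np.float64(-0.1124861806948747))
```

>>> jog_arm([
  {"gripper": 0, "xyz": [1, 0.2, 0], "turn": -0.02},
  {"gripper": 0, "xyz": [2, 0.4, 0], "turn": -0.03},
  {"gripper": 0, "xyz": [3, 0.6, 0], "turn": -0.05},
  {"gripper": 0, "xyz": [4, 0.7, 0], "turn": -0.06},
  {"gripper": 0, "xyz": [5, 0.8, 0], "turn": -0.08},
  {"gripper": 0, "xyz": [6, 0.9, 0], "turn": -0.09},
  {"gripper": 0, "xyz": [6, 0.9, 0], "turn": -0.09},
  {"gripper": 0, "xyz": [6, 0.9, 0], "turn": -0.09},
])

```text
t: 12.3
tcp_pos: [0.5715, -0.1795, 0.099]
orientation: [0.916, 0.401, -0.002, 0.003]
ft_force: [-4.4, -4.2, -1.3]
finger_gap: 0.005
grip_force: 2.6
```

```bash
python3 s.py
```

```text
12.3 [-0.01  0.71  0.46  1.72 -0.4   0.8  -0.11] 0.09902640643755362 [-4.39 -4.17 -1.26] {'r': 68.025, 'drum': 1.303, 'toolerr': 0.014, 'ft': 6.044, 'fr': 0.312}
1.318 (array([ 1., -3.,  1.]), np.float64(-0.0013505872606915936))
1.333 (array([ 2. , -2.8,  1. ]), np.float64(-0.016350587260691718))
1.363 (array([ 4. , -2.4,  1. ]), np.float64(-0.04635058726069152))
1.393 (array([ 5.9, -2.1,  1. ]), np.float64(-0.07635058726069133))
1.423 (array([ 7.9, -1.8,  1. ]), np.float64(-0.10635058726069158))
```

>>> jog_arm([
  {"gripper": 0, "xyz": [1, 0.2, 0], "turn": -0.01},
  {"gripper": 0, "xyz": [2, 0.3, 0], "turn": -0.02},
  {"gripper": 0, "xyz": [3, 0.4, 0], "turn": -0.03},
  {"gripper": 0, "xyz": [4, 0.5, 0], "turn": -0.05},
  {"gripper": 0, "xyz": [4, 0.5, 0], "turn": -0.05},
  {"gripper": 0, "xyz": [4, 0.5, 0], "turn": -0.05},
  {"gripper": 0, "xyz": [4, 0.5, 0], "turn": -0.05},
  {"gripper": 0, "xyz": [4, 0.5, 0], "turn": -0.05},
])

```text
t: 12.97
tcp_pos: [0.5737, -0.1782, 0.099]
orientation: [0.906, 0.423, -0.003, 0.003]
ft_force: [-3.8, -5.9, -0.7]
finger_gap: 0.003
grip_force: 3.6
```

```bash
python3 s.py
```

```text
12.9667 [-0.01  0.71  0.45  1.71 -0.39  0.81 -0.08] 0.09903615966013624 [-3.77 -5.94 -0.71] {'r': 68.028, 'drum': 1.338, 'toolerr': 0.027, 'ft': 6.946, 'fr': -1.101}
1.353 (array([ 1.1, -3.2,  1. ]), np.float64(0.012004582756718563))
1.368 (array([ 2., -3.,  1.]), np.float64(-0.0029954172432815618))
1.398 (array([ 4. , -2.6,  1. ]), np.float64(-0.032995417243281366))
1.428 (array([ 6. , -2.2,  1. ]), np.float64(-0.06299541724328162))
1.458 (array([ 7.9, -1.9,  1. ]), np.float64(-0.09299541724328186))
```

The force has risen to 6.9 N and the advance fell short of the command, so the drum is on the stop. I'm loading it gradually towards about 10.4 N.

>>> jog_arm([
  {"gripper": 0, "xyz": [1, 0.2, 0], "turn": 0},
  {"gripper": 0, "xyz": [2, 0.4, 0], "turn": -0.01},
  {"gripper": 0, "xyz": [3, 0.5, 0], "turn": -0.01},
  {"gripper": 0, "xyz": [4, 0.6, 0], "turn": -0.02},
  {"gripper": 0, "xyz": [4, 0.6, 0], "turn": -0.02},
  {"gripper": 0, "xyz": [4, 0.6, 0], "turn": -0.02},
  {"gripper": 0, "xyz": [4, 0.6, 0], "turn": -0.02},
  {"gripper": 0, "xyz": [4, 0.6, 0], "turn": -0.02},
])

```text
t: 13.63
tcp_pos: [0.5755, -0.1766, 0.099]
orientation: [0.902, 0.432, -0.004, 0.003]
ft_force: [-6.5, -7.5, 0.1]
finger_gap: 0.004
grip_force: 4.6
```

```bash
python3 s.py
```

```text
13.6333 [-0.01  0.71  0.44  1.71 -0.38  0.81 -0.07] 0.09901335250802396 [-6.52 -7.47  0.13] {'r': 68.174, 'drum': 1.373, 'toolerr': 0.012, 'ft': 9.909, 'fr': 0.287}
1.388 (array([ 1. , -3.1,  1. ]), np.float64(-0.00333216539479686))
1.403 (array([ 2. , -2.9,  1. ]), np.float64(-0.018332165394796984))
1.433 (array([ 4. , -2.5,  1. ]), np.float64(-0.04833216539479679))
1.463 (array([ 5.9, -2.2,  1. ]), np.float64(-0.07833216539479704))
1.493 (array([ 7.9, -2. ,  0.9]), np.float64(-0.10833216539479684))
```

Bearing with about 4.5 N added. I'll back off along the path it came and rise.

>>> jog_arm([
  {"gripper": 0, "xyz": [-4, 0, 0], "turn": 0},
  {"gripper": 0, "xyz": [-12, 0, 0], "turn": 0},
  {"gripper": 0, "xyz": [-22, 0, 0], "turn": 0},
  {"gripper": 0, "xyz": [-22, 0, -20], "turn": 0},
  {"gripper": 0, "xyz": [-22, 0, -40], "turn": 0},
  {"gripper": 0, "xyz": [-22, 0, -65], "turn": 0},
  {"gripper": 0, "xyz": [-22, 0, -80], "turn": 0.1},
  {"gripper": 0, "xyz": [-22, 0, -80], "turn": 0.2},
])

```text
t: 14.3
tcp_pos: [0.5679, -0.1887, 0.1832]
orientation: [0.94, 0.34, 0.004, 0.003]
ft_force: [-1.0, -0.3, -0.9]
finger_gap: 0.006
grip_force: 0.0
```

Run:
```python
from rig import env
from h import *
o=env.get_obs();print(o["tcp_pos"],o["joints"].round(2));print(shift(o,[*foot(-104,50),.178],-.491))
```

```text
[ 0.56790776 -0.18873273  0.18320241] [-0.04  0.61  0.54  1.65 -0.37  0.97 -0.25]
(array([  22.3, -189.5,    3.8]), np.float64(1.1855240015462813), np.float64(0.6945240015462814))
```

>>> jog_arm([
  {"gripper": 0, "xyz": [3, -27, 0], "turn": 0.12},
  {"gripper": 0, "xyz": [6, -54, 0], "turn": 0.24},
  {"gripper": 0, "xyz": [9, -81, 0], "turn": 0.36},
  {"gripper": 0, "xyz": [12, -108, 0], "turn": 0.48},
  {"gripper": 0, "xyz": [15, -135, 0], "turn": 0.6},
  {"gripper": 0, "xyz": [18, -162, 0], "turn": 0.72},
  {"gripper": 0, "xyz": [22, -189, 0], "turn": 0.84},
  {"gripper": 0, "xyz": [22, -189, 0], "turn": 0.96},
])

```text
t: 14.97
tcp_pos: [0.4578, -0.0229, 0.1782]
orientation: [0.992, -0.13, -0.002, -0.003]
ft_force: [-0.1, -0.0, -1.0]
finger_gap: 0.006
grip_force: 0.0
```

Run:
```python
from rig import env
from h import *
o=env.get_obs();print(o["tcp_pos"],o["joints"].round(2));print(shift(o,[*foot(-104,50),.105],-.491))
```

```text
[ 0.45776022 -0.02287531  0.1781754 ] [-0.59  0.5   0.87  2.02 -0.51  0.86 -1.25]
(array([ 7.8,  4.6, 73.1]), np.float64(0.23103979514190698), np.float64(-0.25996020485809324))
```

>>> jog_arm([
  {"gripper": 0, "xyz": [4, 3, 0], "turn": 0.12},
  {"gripper": 0, "xyz": [6, 5, 0], "turn": 0.23},
  {"gripper": 0, "xyz": [6, 5, 15], "turn": 0.23},
  {"gripper": 0, "xyz": [6, 5, 35], "turn": 0.23},
  {"gripper": 0, "xyz": [6, 5, 55], "turn": 0.23},
  {"gripper": 0, "xyz": [6, 5, 74], "turn": 0.23},
  {"gripper": 0, "xyz": [6, 5, 74], "turn": 0.23},
  {"gripper": 0, "xyz": [6, 5, 74], "turn": 0.23},
])

```text
t: 15.63
tcp_pos: [0.4649, -0.0349, 0.1047]
orientation: [0.97, -0.243, -0.0, 0.0]
ft_force: [-0.7, 0.0, 0.6]
finger_gap: 0.003
grip_force: 0.0
```

Run:
```python
from rig import env
from h import *
o=env.get_obs();print(o["tcp_pos"],o["joints"].round(2),o["ft_force"]);p=o["tcp_pos"][:2]-C;print(p@U,p@V);print(shift(o,[*foot(-55,50),.107],-.491))
```

```text
[ 0.46490963 -0.03486414  0.10468256] [-0.5   0.63  0.81  2.09 -0.71  0.72 -1.29] [-0.68973226  0.00130099  0.64748157]
-0.10024969339056994 0.045208142374402474
(array([45.3, -4.8, -2.3]), np.float64(0.00024180244215488145), np.float64(-0.4907581975578453))
```

>>> jog_arm([
  {"gripper": 0, "xyz": [5, -1, 0], "turn": 0},
  {"gripper": 0, "xyz": [9, -2, 0], "turn": 0},
  {"gripper": 0, "xyz": [12, -3, 0], "turn": 0},
  {"gripper": 0, "xyz": [15, -4, 0], "turn": 0},
  {"gripper": 0, "xyz": [18, -4, -1], "turn": 0},
  {"gripper": 0, "xyz": [21, -4, -1], "turn": 0},
  {"gripper": 0, "xyz": [24, -4, -1], "turn": 0},
  {"gripper": 0, "xyz": [27, -4, -1], "turn": 0},
])

```text
t: 16.3
tcp_pos: [0.4911, -0.044, 0.1058]
orientation: [0.97, -0.243, 0.0, 0.0]
ft_force: [-0.4, 0.4, 0.4]
finger_gap: 0.003
grip_force: 0.1
```

>>> jog_arm([
  {"gripper": 0, "xyz": [3, 0, 0], "turn": 0},
  {"gripper": 0, "xyz": [6, 0, 0], "turn": 0},
  {"gripper": 0, "xyz": [9, 0, 0], "turn": 0},
  {"gripper": 0, "xyz": [11, 0, 0], "turn": 0},
  {"gripper": 0, "xyz": [13, 0, 0], "turn": 0},
  {"gripper": 0, "xyz": [14, 0, 0], "turn": 0},
  {"gripper": 0, "xyz": [14, 0, 0], "turn": 0},
  {"gripper": 0, "xyz": [14, 0, 0], "turn": 0},
])

```text
t: 16.97
tcp_pos: [0.5028, -0.0504, 0.1056]
orientation: [0.97, -0.243, -0.0, 0.0]
ft_force: [0.2, 0.2, -0.6]
finger_gap: 0.007
grip_force: 0.0
```

>>> jog_arm([
  {"gripper": 0, "xyz": [-8, 0, 0], "turn": 0},
  {"gripper": 0, "xyz": [-20, 0, 0], "turn": 0},
  {"gripper": 0, "xyz": [-32, 0, 0], "turn": 0},
  {"gripper": 0, "xyz": [-40, 0, -10], "turn": 0},
  {"gripper": 0, "xyz": [-40, 0, -40], "turn": 0},
  {"gripper": 0, "xyz": [-40, 0, -70], "turn": 0},
  {"gripper": 0, "xyz": [-40, 0, -90], "turn": 0},
  {"gripper": 0, "xyz": [-40, 0, -90], "turn": 0},
])

```text
t: 17.63
tcp_pos: [0.4694, -0.0321, 0.1991]
orientation: [0.97, -0.243, 0.004, -0.001]
ft_force: [0.1, -1.2, -0.5]
finger_gap: 0.004
grip_force: 0.0
```

Run:
```python
from rig import env
from h import *
o=env.get_obs();print(o["tcp_pos"],o["ft_force"])
ims=[]
for n,(x,y,w,hh) in dict(scene=(190,120,130,130),side=(270,190,140,130)).items():
    im=env.read_camera(n)[:,:,::-1];cv2.imwrite(f"pics/{n}f.png",im);ims.append(cv2.resize(im[y:y+hh,x:x+w],None,fx=3,fy=3,interpolation=2))
    c=env.calibration(n);P=lambda p:((np.array(proj(c,p))-[x,y])*3).round()
    print(n,"down",P([*foot(-27,50),.118]),"on tooth",P([*foot(-36.4,50),.120]),[(d,P([*(C+.065*np.array([np.cos(a),np.sin(a)])),.13])) for d in(1.3,1.37,1.45) for a in[d-.491-np.pi/2]])
cv2.imwrite("pics/c3.png",np.hstack(ims))
```

```text
[ 0.4693523  -0.03214755  0.19907783] [ 0.07893156 -1.22611132 -0.47957607]
scene down [259. 184.] on tooth [267. 176.] [(1.3, array([ 90., 198.])), (1.37, array([ 93., 201.])), (1.45, array([ 98., 203.]))]
side down [167. 143.] on tooth [150. 140.] [(1.3, array([341., 221.])), (1.37, array([343., 215.])), (1.45, array([343., 207.]))]
```

View pics/c3.png

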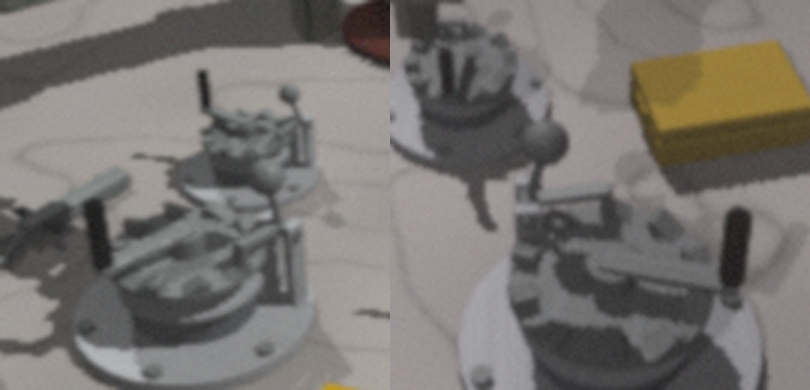

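The pawl is down, resting on a tooth: the ball is at scene crop (268,177), against a predicted on-tooth position of (267,176). The knob is at scene crop (94,201), where the drum was left bearing (about 1.37 rad). The arm is clear, so I'm handing in.

```bash
python3 -c "
from rig import env
print(env.finish_job())"
```

```text
the job is handed in; nothing more can be done
None
```

The job is handed in at about 18 s: I flipped the pawl up, turned the drum backward until it bore on the stop with about 4.5 N added, and flipped the pawl back down, where it rests on a tooth; I saw no contact with the plate, tumbler, tackle case or fish gripper, but did not re-check their positions at the end.

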